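Latch the polishing box and hold its speed pedal in the green

TASK

Run in the new wheel of the small white polishing box at slow speed: first swing the red-tipped steel hasp on the box fully down over its brass staple, and only then press the hand pedal's sprung treadle down with the gripper's fingertips until its orange pointer bar stands in the green band, never letting it reach the red. Finish while still holding the treadle steady in the green: do not let go of it. Leave the other things on the bench where they are.

Things in the scene. Friction and masses are not known exactly. Their poses are not given: they have to be found in the camera images.
- polish_box: Fixed white box, 260 (x) by 240 (y) by 128 mm to the top of its clear lid, already shut and immovable; a grey mop wheel shows inside. Origin: centre of its underside; z up; yaw varies. Its own -x side is the front: a flat deck 120 mm high, 90 mm deep, where the hasp shuts; the lid covers the rest.
- hasp (a joint): Hasp angle in rad: 0 = lying flat and shut over the staple, 1.57 = standing upright, 1.75 = its open stop. Its hinge is stiff with friction (about 0.07 N m): it stays where it is left and must be pushed all the way home.
- hasp_hinge (a point): Point on the hasp's hinge axis (along box y), mid-width, 131 mm above the table, 25 mm to box -x of its origin. The hasp: steel strap 95 mm long from the axis, 36 wide, 4 thick, slot for the staple 30 to 52 mm out, solid red-faced end beyond. Shut, it points to box -x, top face 133 mm above the table; open, it stands up and is pushed from its lid (+x) side to the front and down.
- hasp_tip (a point): Middle of the free end of the hasp strap, 95 mm from the hinge axis; moves with the hasp.
- staple (a point): Top of the brass staple on the deck: fixed, 145 mm above the table, 40 mm to box -x of the hinge axis; it stands 12 mm out of the shut hasp.
- pedal: Fixed hand pedal, black base 180 (x) by 130 (y) by 16 mm. Origin: centre of its underside; z up; yaw varies. Treadle (aluminium, 135 long, 80 wide, 10 thick, black rubber pad on top) hinged on an axis along y, 70 mm to -x of the origin, 55 mm up; its free end, to pedal +x, goes down. Two uprights 108 mm high flank the free end: inner faces 104 mm apart, x 40 to 70 mm from the origin.
- treadle (a joint): Treadle angle in rad: 0 = up at rest (sloping up 0.30 to the free end), grows as pressed, 0.50 = bottom stop. An orange bar across its free end, 135 mm from its hinge, points at bands on the uprights, from the top: white, green 0.175 to 0.275 (middle 0.225), yellow to 0.36, then red. Sprung: at the pad about 3 N starts it, 6.5 N holds mid-green, 10 N at the bottom.
- pad (a point): Pressing point in the middle of the treadle's rubber pad, on its top face, 90 mm from the treadle's hinge; moves with the treadle. At rest it is about 89 mm above the table, in mid-green about 70 mm.
- model: Bystander: plaster tooth model, 60 by 62 by 31 mm. Origin: centre of its underside.
- burs: Bystander: wooden block of small burs, 30 by 60 mm, 40 mm high, standing on the robot's side of the pedal. Origin: centre of its underside.
- jar: Bystander: jar with blue cap, 56 mm across, 55 mm high, standing close in front (-x) of the polishing box. Origin: centre of its underside.
- flask: Bystander: amber bottle with red cap, 52 mm across, 130 mm high. Origin: centre of its underside.
- mop: Bystander: spare grey mop wheel lying flat, 80 mm across, 20 mm thick. Origin: centre of its underside.
- spatula: Bystander: spatula lying on the bench, 170 mm long. Origin: under its middle.
- brush: Bystander: brush lying on the bench, 160 mm long. Origin: under its middle.

How it is judged:
By the outcome, as a careful person would: the job done as asked, in the order asked, and still so for the second after the job is handed in, while the arm keeps its last pose, push and grip.
It also fails if it takes over 48 s, if anything falls off the work surface, if the arm or the gripper's body presses on something with over 40 N, if the wrist force passes 120 N, or if a joint passes its speed limit or range.

ROBOT

A 7-joint arm with a two-finger parallel gripper is mounted at the origin on the work surface. World frame = base frame: x ahead of the robot, y to its left, z up, the work surface at z = 0. Lengths are in mm, angles in rad, forces in N, time in s.
With the tool pointing down it reaches from about 400 to 850 mm from the base axis. Payload 4.4 kg.
Tool frame: the origin (TCP) lies on the centre line of the jaws, within the pads' length; the fingertips stand 19 mm ahead of it and the grasp point (between the pads) is the TCP; y points along the fingers, x is the direction in which the jaws open and shut, and the axes are right-handed (so a half turn about y gives the same grasp; the last joint's range is limited). The gripper opens to 94 mm and grips with 3 to 60 N. Pads are 16 mm wide; open, the fingers measure 119 mm over their backs; the gripper's body (75 mm by 177 mm) begins 78 mm behind the grasp point.
Start: joints at [-1.372, 0.628, 0.038, 1.517, -0.027, 0.996, -0.02], TCP at [170.09, 627.365, 224.478] pointing down, gripper open.
Joint ranges: [-3.06, 3.06], [-0.37, 2.12], [-1.25, 1.32], [0.18, 2.47], [-1.1, 4.24], [0.23, 1.98], [-2.94, 2.94]. Speed limits (rad/s): [2.57, 2.57, 3.14, 3.14, 3.14, 3.14, 3.14].

INTERFACE

Orientations are given as a rotation vector (axis times angle).
In Python, from cell import r, eyes gives the robot as it stands. The module is installed in compiled form; this text tells all that it offers. Calls block until the motion is done:
- r.reach(position, orientation): joint-space move of the TCP to a pose.
- r.move_straight(position, orientation=None, vel=150, contact_N=None): straight line of the TCP; orientation=None keeps the orientation; vel is the mean speed in mm/s. With contact_N (N) it stops when the force on the tool has changed by that much, and returns True; else False.
- r.set_joints(angles): joint-space move.
- r.set_gripper(opening, newtons=None): finger opening in mm; newtons is the grip in N (None keeps the last); returns when the fingers have stopped.
- r.wait(seconds).
- r.solve_ik(position, orientation): joint angles nearest the present ones, or None.
- eyes.snapshot(name): name is "scene" or "top" or "wrist"; returns the picture (420x560x3 uint8, red, green, blue); there is no depth.
- eyes.calibration(name): a dict with "fov_y" (degrees; the focal length in pixels is half the picture's height over the tangent of half this angle, whatever the lens; pixels are square), "cx", "cy" (the principal point, pixels), "R" (3x3) and "t" (3): a world point X has camera coordinates R X + t. Camera axes: x right, y down, z forward; pixel columns grow to the right and rows downward; lengths in mm; the calibration is good to about 2 mm. A picture is of the moment at which its call begins: read the wrist's pose just before it. calibration takes no time and is no camera call; for the wrist camera it gives the pose at the moment of the call.
A pose or a line that the arm cannot do raises r.MotionError and nothing moves.
- r.close_job(): hands the job in, once; it reports no verdict.
Readings, each from a call of its own:
- r.read_time(): time.
- r.read_qpos(): joint angles.
- r.read_qd(): joint speeds.
- r.read_tau(): joint torques, N m.
- r.read_eef_pos(): TCP position.
- r.read_tcp_rot(): TCP orientation.
- r.read_contact_force(): force on the tool from outside, world axes, zero at the start.
- r.read_moment(): the same for the moment, N m.
- r.read_opening(): finger opening in mm.
Only numpy, scipy, OpenCV 4.12 (cv2) and the standard library are available. Lean on these libraries where they do the work, as an engineer would, in place of code of your own. Each camera call takes 0.05 s, during which the arm holds its last target. There are 200 camera calls.

## Working session

There is one attempt and no reset: what is moved stays moved. The work goes in short steps, each a Python script; the robot and the scene stay as the last script left them, time stands still between calls to the robot, and variables do not carry over. Pictures are saved under pics/ and viewed, about 8 in all and at most 12, crops included, and the job is handed in when it is done.

```bash
mkdir -p pics; python3 - <<'E'
from cell import r, eyes
import cv2
for n in ("scene","top"):
    im=eyes.snapshot(n); c=eyes.calibration(n)
    cv2.imwrite(f"pics/{n}0.png",cv2.resize(im[:,:,::-1],(800,600),interpolation=cv2.INTER_CUBIC))
    cv2.imwrite(f"pics/{n}0_raw.png",im[:,:,::-1])
    print(n,c)
print(r.read_time(),r.read_tcp_rot(),r.read_eef_pos(),r.read_opening())
E
```

```text
scene {'fov_y': 46.247475061110585, 'cx': 284.58409441272653, 'cy': 217.22559261299526, 'R': array([[ 0.28722683,  0.95772156,  0.01643668],
       [ 0.71303321, -0.20232211, -0.67130425],
       [-0.63959705,  0.20453649, -0.74099962]]), 't': array([-153.1504018 , -327.88553254, 1835.62259894])}
top {'fov_y': 43.13958075938829, 'cx': 275.8870344991898, 'cy': 213.60694861189828, 'R': array([[-0.02068505, -0.99976879,  0.00587298],
       [-0.99644996,  0.0201362 , -0.08174353],
       [ 0.08160637, -0.007543  , -0.99663609]]), 't': array([  15.5668954 ,  571.48885639, 1533.91265443])}
0.1 [-1.32393952 -1.01106155  1.01324817] [169.92384256 626.81599725 223.66361854] 93.86212777468177
```

View pics/scene0.png

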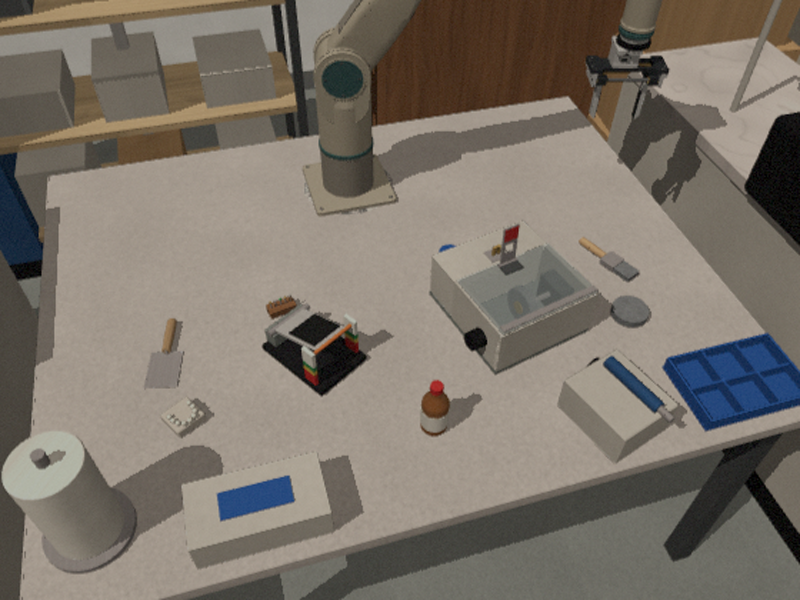

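View pics/top0.png

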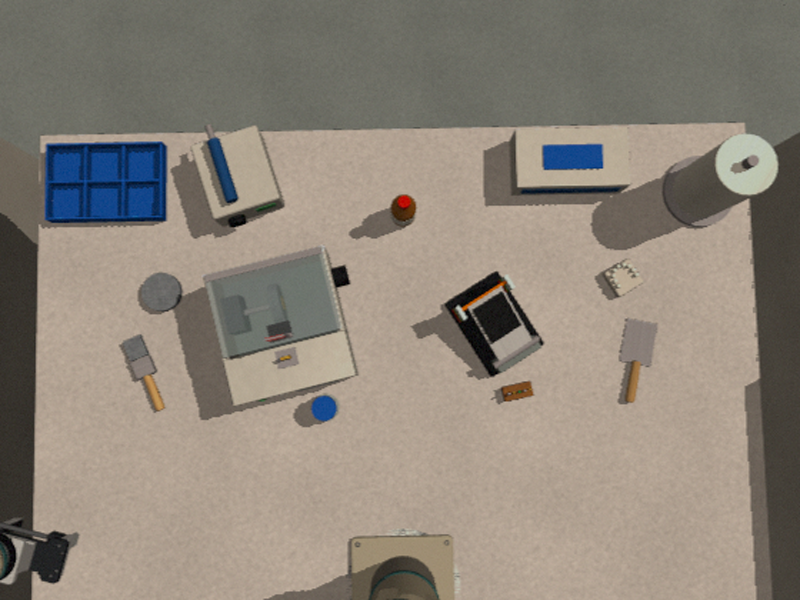

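The two views show the box at about (280,325) and the pedal at about (495,322) in the top view (800x600). The hasp stands upright with its tip at about (512,230) in the scene view, and the jar is at (323,408) in the top view. I'll enlarge both areas.

```bash
python3 - <<'E'
import cv2,numpy as np
t=cv2.imread("pics/top0_raw.png"); s=cv2.imread("pics/scene0_raw.png")
def c(i,x,y,w=80,h=60): 
    return cv2.resize(i[y:y+h,x:x+w],(400,300),interpolation=cv2.INTER_CUBIC)
a=cv2.resize(t[165:285,135:265],(400,369))  # scale 3.077
b=cv2.resize(t[185:285,305:389],(310,369)) # 3.69
im=np.hstack([a,b]); cv2.imwrite("pics/c1.png",im)
E
```

```text
(no output)
```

View pics/c1.png

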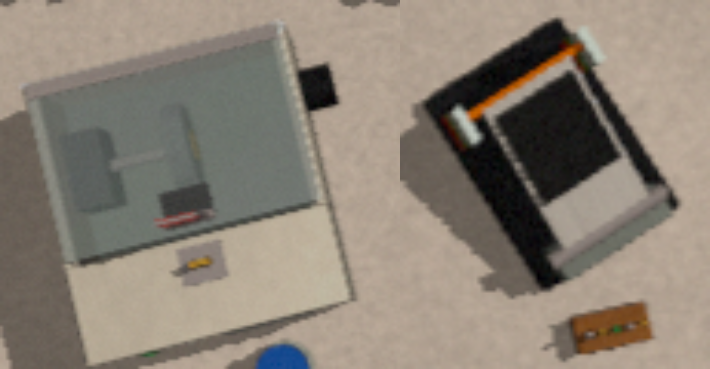

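The crop shows the deck's front corners at (90,362) and (353,298), the staple at (200,264), and the red tip at (185,217). The pedal base corners are at (425,102), (560,20), (678,203) and (545,288), with the orange bar running (470,114) to (578,50).

```bash
cat > h.py <<'E'
import numpy as np
from cell import r, eyes
from scipy.optimize import least_squares
from scipy.spatial.transform import Rotation as Ro
def proj(n,X,c=None):
    c=c or eyes.calibration(n); f=210/np.tan(np.radians(c["fov_y"]/2))
    p=np.atleast_2d(X)@np.array(c["R"]).T+c["t"]
    return p[:,:2]/p[:,2:]*f+[c["cx"],c["cy"]]
def back(n,uv,z):
    c=eyes.calibration(n); f=210/np.tan(np.radians(c["fov_y"]/2))
    d=np.array(c["R"]).T@np.array([(uv[0]-c["cx"])/f,(uv[1]-c["cy"])/f,1]); o=-np.array(c["R"]).T@c["t"]
    return o+d*(z-o[2])/d[2]
def W(pose,L):
    L=np.atleast_2d(np.array(L,float)); cs,sn=np.cos(pose[2]),np.sin(pose[2])
    return np.c_[pose[0]+cs*L[:,0]-sn*L[:,1],pose[1]+sn*L[:,0]+cs*L[:,1],L[:,2]]
def fit(obs,x0):
    g=lambda p:np.concatenate([(proj(n,W(p,L))-uv).ravel() for n,L,uv in obs])
    s=least_squares(g,x0,x_scale=[100,100,1],loss="soft_l1"); return s.x,g(s.x).reshape(-1,2)
E
python3 - <<'E'
from h import *
A=lambda x,y:np.array([135+x/3.077,165+y/3.075])
B=lambda x,y:np.array([305+(x-400)/3.69,185+y/3.69])
S=lambda x,y:np.array([x*.7,y*.7])
box=[("top",[-130,120,120],A(90,362)),("top",[-130,-120,120],A(353,298)),("top",[130,-120,128],A(282,25)),("top",[130,120,128],A(25,88)),
("top",[-65,0,145],A(200,264)),("scene",[-65,0,145],S(496,249))]
p,e=fit(box,[700,230,0.2]); print("box",p,e.round(1).tolist())
np.save("box.npy",p)
ped=[("top",[90,65,16],B(425,102)),("top",[90,-65,16],B(560,20)),("top",[-90,-65,16],B(678,203)),("top",[-90,65,16],B(545,288)),
("top",[59,50,95],B(470,114)),("top",[59,-50,95],B(578,50)),("scene",[90,-65,16],S(367,356)),("scene",[90,65,16],S(322,392))]
q,e=fit(ped,[700,-200,-0.5]); print("ped",q,e.round(1).tolist())
np.save("ped.npy",q)
print("staple",W(p,[-65,0,145]),"hinge",W(p,[-25,0,131]))
for a in (1.57,1.65,1.75):
    t=W(p,[-25-95*np.cos(a),0,131+95*np.sin(a)]);print(a,t,proj("scene",t)/.7,(proj("top",t)-[135,165])*3.077)
print("obs tip crop (185,217) scene ~ (513,226)")
print("pad",W(q,[-70+90*np.cos(.075),0,70]),"jar",back("top",S(323,408),55),"burs",back("top",S(517,391),40),"flask",back("top",S(403,203),130))
E
```

```text
box [5.30484610e+02 2.24626739e+02 2.27294477e-01] [[-0.2, 1.8], [0.1, 0.8], [0.2, -2.4], [-1.4, -1.7], [0.2, -0.6], [-1.0, -2.0]]
ped [ 530.16356608 -202.16605509    0.54197158] [[-0.7, -0.2], [-0.2, -1.3], [1.0, 0.6], [-0.1, 1.2], [-0.3, 0.6], [0.4, -1.0], [-33.8, 25.8], [30.5, -26.1]]
staple [[467.15643398 209.97948207 145.        ]] hinge [[506.12761914 218.99317868 131.        ]]
1.57 [[506.05391388 218.97613129 225.99996988]] [[510.5348139  227.86007069]] [[175.89833996 214.01726007]]
1.65 [[513.45077681 220.68696144 225.7021777 ]] [[512.75331271 230.2133059 ]] [[173.80813186 205.11663709]]
1.75 [[522.62546174 222.80898637 224.47866495]] [[515.46650663 233.4790099 ]] [[171.37854654 194.14943318]]
obs tip crop (185,217) scene ~ (513,226)
pad [[ 547.08068434 -191.98004178   70.        ]] jar [366.94975513 149.65960696  55.        ] burs [ 391.94869223 -239.74398476   40.        ] flask [760.6403755  -16.55964914 130.        ]
```

```bash
cat >> h.py <<'E'
def rot(yaw,flip=1):
    c,s=np.cos(yaw),np.sin(yaw); x=flip*np.array([-s,c,0]); y=np.array([0,0,-1.])
    return Ro.from_matrix(np.c_[x,y,np.cross(x,y)]).as_rotvec()
E
python3 - <<'E'
from h import *
import cv2
A=lambda x,y:np.array([135+x/3.077,165+y/3.075])
B=lambda x,y:np.array([305+(x-400)/3.69,185+y/3.69])
S=lambda x,y:np.array([x*.7,y*.7])
box=[("top",[-130,120,120],A(90,362)),("top",[-130,-120,120],A(353,298)),
("top",[-65,0,145],A(200,264)),("scene",[-65,0,145],S(496,249)),("top",[-40,120,124],A(68,264)),("top",[-40,-120,124],A(325,205))]
p,e=fit(box,[530,225,0.22]); print("box",p,e.round(1).tolist())
ped=[("top",[90,65,16],B(425,102)),("top",[90,-65,16],B(560,20)),("top",[-90,-65,16],B(678,203)),("top",[-90,65,16],B(545,288)),
("top",[59,50,95],B(470,114)),("top",[59,-50,95],B(578,50)),("scene",[90,65,16],S(367,356)),("scene",[90,-65,16],S(322,392))]
q,e=fit(ped,[530,-200,0.54]); print("ped",q,e.round(1).tolist())
np.save("box.npy",p);np.save("ped.npy",q)
print(Ro.from_rotvec(r.read_tcp_rot()).as_matrix().round(2))
now=r.read_eef_pos(); r.move_straight([now[0],now[1],340],vel=300)
tgt=W(p,[70,0,340])[0]; q0=np.array(r.read_qpos())
best=min((f for f in (1,-1) if r.solve_ik(tgt,rot(p[2],f)) is not None),key=lambda f:np.abs(np.array(r.solve_ik(tgt,rot(p[2],f)))-q0).max())
print("flip",best,r.solve_ik(tgt,rot(p[2],best)))
r.reach(tgt,rot(p[2],best)); r.set_gripper(0,20)
im=eyes.snapshot("wrist"); cv2.imwrite("pics/w1.png",im[:,:,::-1])
print(proj("wrist",W(p,[[-65,0,145],[-25,0,226],[-25,0,131],[-130,120,120],[-130,-120,120]])).round(1).tolist(),r.read_time(),r.read_qpos(),r.read_opening())
E
```

```text
box [5.32960632e+02 2.24076562e+02 2.16622444e-01] [[-0.6, 0.5], [-0.1, 0.5], [0.1, -1.5], [-0.7, -1.5], [-1.0, 0.1], [1.3, -1.4]]
ped [ 530.62088677 -201.26966603    0.54302677] [[-1.0, -0.3], [-0.6, -1.5], [0.7, 0.4], [-0.4, 1.1], [-0.7, 0.5], [0.0, -1.1], [-0.7, -0.9], [-1.9, 0.7]]
[[ 0.26 -0.   -0.97]
 [ 0.97 -0.    0.26]
 [-0.   -1.   -0.  ]]
flip -1 [-0.82240395  0.6232991   0.74579972  1.37351638 -0.42283071  1.30642318
 -1.41598912]
[[283.3, 306.0], [283.1, 315.2], [283.3, 270.4], [192.9, 338.9], [373.7, 338.9]] 4.1833 [-0.82242682  0.62329101  0.74579213  1.37355328 -0.42285325  1.30642965
 -1.41596576] 0.5537459657531092
```

View pics/w1.png

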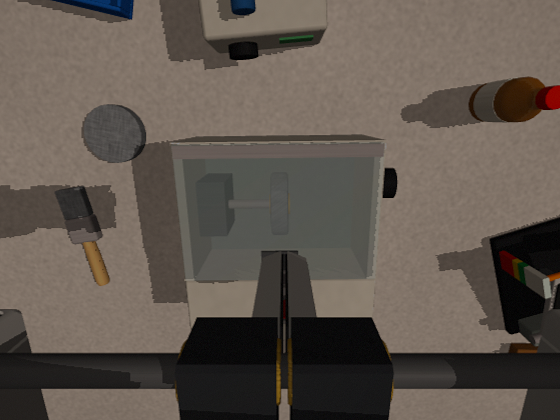

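The wrist view shows the box edges square to the image. Its side edges at u≈189 and 375 agree with the predicted 193 and 374. Next I swing the hasp.

```bash
python3 - <<'E'
from h import *
import cv2
p=np.load("box.npy"); o=rot(p[2],-1)
tcp=lambda x,z:W(p,[x,0,z+19])[0]
r.move_straight(tcp(30,206),o,vel=200)
f0=r.read_contact_force()
for a in np.r_[1.6:0.1:-0.25,0.12,-0.04]:
    R=83-8*min(1,max(a,0)/1.57)
    x=-25-R*np.cos(a)+2*np.sin(a)+8; z=131+R*np.sin(a)+2*np.cos(a)
    last=a<0
    hit=r.move_straight(tcp(x,z),vel=40 if last else 100,contact_N=12 if last else 20)
    print(round(a,2),hit,np.round(np.array(r.read_contact_force())-f0,1),np.round(r.read_eef_pos(),1))
    if hit: break
c=eyes.snapshot("scene"); cv2.imwrite("pics/s2.png",cv2.resize(c[130:280,270:470,::-1],(800,600),interpolation=cv2.INTER_CUBIC))
print(r.read_time())
E
```

```text
1.6 False [-0.2  0.5 -0.7] [521.4 221.7 225.7]
1.35 False [ 0.5  0.2 -0.4] [502.5 217.5 224.9]
1.1 False [ 0.2 -0.3 -0.2] [484.1 213.4 219.9]
0.85 False [-0.1 -1.2 -0.3] [467.4 209.7 210.5]
0.6 False [-0.   0.   0.2] [453.2 206.5 196.9]
0.35 False [ 0.1 -0.8 -0.5] [442.9 204.2 179.9]
0.12 False [-1.2 -0.6 -0.9] [436.9 202.9 162. ]
-0.04 True [-2.3 -1.3 11. ] [436.7 202.9 151.9]
7.9667
```

View pics/s2.png

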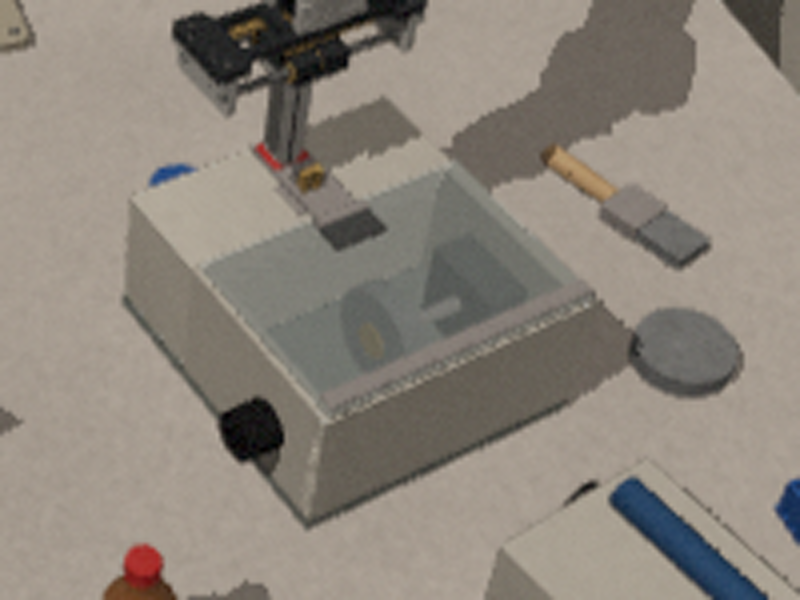

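The hasp lies flat with the staple standing through its slot at (312,178). Contact came at fingertip z = 132.9, against an expected 133. Next is the pedal, stopping above it first to check with the wrist camera.

```bash
python3 - <<'E'
from h import *
import cv2
p=np.load("ped.npy"); 
e=r.read_eef_pos(); r.move_straight([e[0],e[1],270],vel=250)
tgt=W(p,[20,0,200])[0]; q0=np.array(r.read_qpos())
S={f:r.solve_ik(tgt,rot(p[2],f)) for f in (1,-1)}
f=min((f for f in S if S[f] is not None),key=lambda f:np.abs(np.array(S[f])-q0).max()); print(f,S)
r.reach(tgt,rot(p[2],f)); r.wait(.3)
im=eyes.snapshot("wrist"); P=W(p,[[90,65,16],[90,-65,16],[20,0,89],[59,52,95],[59,-52,95]]); print(P[2])
uv=proj("wrist",P); print(uv.round(1).tolist())
v=im[:,:,::-1].copy()
for u in uv: cv2.drawMarker(v,tuple(int(k) for k in u),(255,0,255),0,8)
cv2.imwrite("pics/w2.png",v)
print(r.read_time(),r.read_contact_force(),r.read_eef_pos())
E
```

```text
-1 {1: array([ 0.89879603,  0.76944322, -1.06017009,  1.72773432,  0.74636157,
        1.10614651,  1.71129272]), -1: array([-0.09289107,  0.62734611,  0.61254739,  1.75680576, -0.44548493,
        0.89986814, -0.31483375])}
[ 547.74385843 -190.93507163   89.        ]
[[218.6, 130.5], [349.2, 130.7], [283.8, 219.4], [218.5, 174.7], [349.2, 174.9]]
10.475 [ 0.45365916 -0.75736734  0.02441873] [ 547.97273595 -190.31899759  200.15464297]
```

View pics/w2.png

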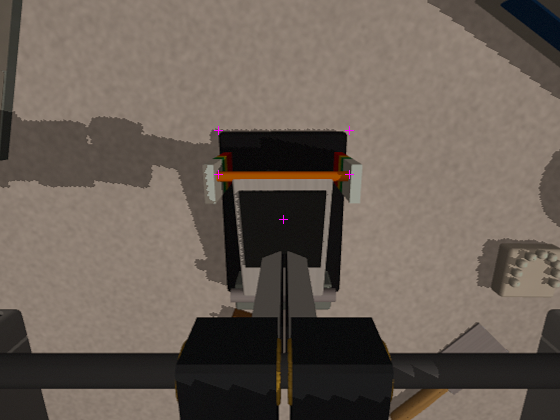

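The predicted marks land on the base corners and the bar ends to within about 2 px, so I press now.

```bash
python3 - <<'E'
from h import *
import cv2
p=np.load("ped.npy"); f0=np.array(r.read_contact_force())
for z,v in ((100,100),(80,40),(73,20)):
    r.move_straight(W(p,[20,0,z+19])[0],vel=v); r.wait(.3)
    print(z,(np.array(r.read_contact_force())-f0).round(1),np.round(r.read_eef_pos(),1))
w=eyes.snapshot("wrist"); c=eyes.snapshot("scene")
out=np.hstack([cv2.resize(c[200:280,175:265],(420,373),interpolation=cv2.INTER_CUBIC),cv2.resize(w[110:220,190:380],(380,220))[:220].repeat(1,0) if 0 else np.vstack([cv2.resize(w[110:220,190:380],(380,220)),np.zeros((153,380,3),np.uint8)])])
cv2.imwrite("pics/p3.png",out[:,:,::-1])
q=np.load("ped.npy")
for t in (0.1,.175,.2,.225,.275):
    b=W(q,[[-70+135*np.cos(.3-t),y,55+135*np.sin(.3-t)] for y in (50,-50)])
    print(t,((proj("scene",b)-[175,200])*4.667).round().tolist(),((proj("wrist",b)-[190,110])*2).round().tolist())
print(r.read_time())
E
```

```text
100 [-0.6  1.  -0.4] [ 548.  -190.9  119.4]
80 [2.7 1.6 4.8] [ 548.  -191.    99.2]
73 [2.9 3.4 5.3] [ 548.2 -190.8   92.2]
0.1 [[326.0, 147.0], [204.0, 243.0]] [[-6.0, 178.0], [377.0, 178.0]]
0.175 [[329.0, 160.0], [208.0, 255.0]] [[4.0, 163.0], [367.0, 163.0]]
0.2 [[329.0, 163.0], [208.0, 259.0]] [[7.0, 159.0], [364.0, 159.0]]
0.225 [[330.0, 167.0], [209.0, 262.0]] [[10.0, 156.0], [361.0, 156.0]]
0.275 [[331.0, 175.0], [211.0, 270.0]] [[15.0, 150.0], [356.0, 150.0]]
13.5833
```

View pics/p3.png

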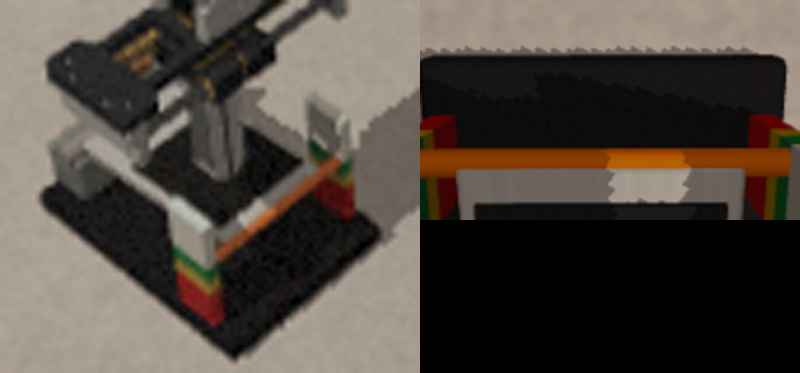

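The bar appears to be in the upper part of the green: θ is about 0.19 from height and about 0.2 from force. I'll go 1.7 mm further and zoom in.

```bash
python3 - <<'E'
from h import *
import cv2
p=np.load("ped.npy")
r.move_straight(W(p,[20,0,71.3+19])[0],vel=15); r.wait(.5)
ims=np.mean([eyes.snapshot("scene").astype(float) for _ in range(4)],0).astype(np.uint8)
w=eyes.snapshot("wrist")
a=cv2.resize(ims[225:275,205:255],(500,500),interpolation=cv2.INTER_CUBIC)
b=cv2.resize(w[160:220,185:225],(300,450),interpolation=cv2.INTER_CUBIC)
cv2.imwrite("pics/p4.png",np.hstack([a,np.vstack([b,np.zeros((50,300,3),np.uint8)])])[:,:,::-1])
print(r.read_contact_force(),r.read_eef_pos(),r.read_time())
for t in (.175,.225,.275):
    X=W(p,[[70,y,55+135*np.sin(.3-t)] for y in (52,-52)]); b=W(p,[[-70+135*np.cos(.3-t),y,55+135*np.sin(.3-t)] for y in (52,-52)])
    print(t,"edge",((proj("scene",X)-[205,225])*10).round().tolist(),"bar",((proj("scene",b)-[205,225])*10).round().tolist())
E
```

```text
[2.55779982 2.1086764  5.23219087] [ 548.41962813 -190.67511501   90.58485847] 14.6
0.175 edge [[424.0, 99.0], [154.0, 312.0]] bar [[409.0, 88.0], [139.0, 300.0]]
0.225 edge [[425.0, 114.0], [156.0, 327.0]] bar [[412.0, 104.0], [143.0, 316.0]]
0.275 edge [[426.0, 129.0], [158.0, 342.0]] bar [[414.0, 120.0], [146.0, 332.0]]
```

View pics/p4.png

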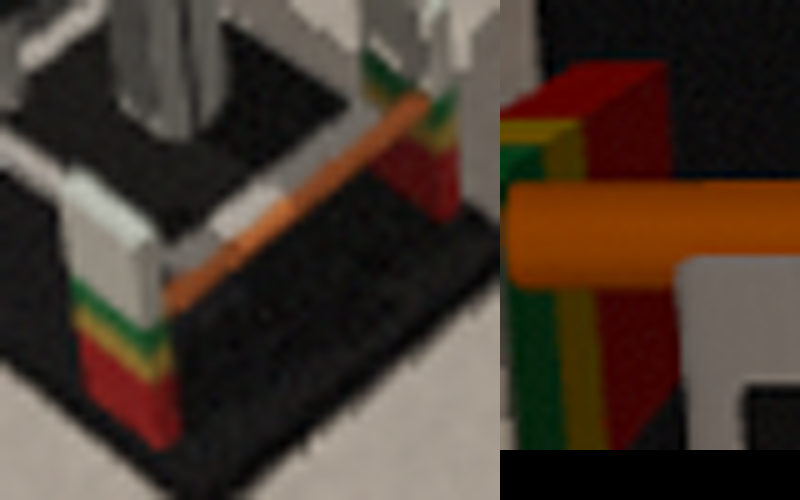

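On both uprights the bar sits in the green but a little above its middle (θ ≈ 0.20–0.215). I'll go 1 mm more and take a last look that also includes the hasp.

```bash
python3 - <<'E'
from h import *
import cv2
p=np.load("ped.npy")
r.move_straight(W(p,[20,0,70.3+19])[0],vel=15); r.wait(.5)
ims=eyes.snapshot("scene")
a=cv2.resize(ims[225:275,205:255],(400,400),interpolation=cv2.INTER_CUBIC)
b=cv2.resize(ims[140:240,300:400],(400,400),interpolation=cv2.INTER_CUBIC)
cv2.imwrite("pics/p5.png",np.hstack([a,b])[:,:,::-1])
print(r.read_contact_force(),r.read_eef_pos(),r.read_time())
E
```

```text
[2.5326542  2.11542606 5.77203855] [ 548.56735282 -190.5911705    89.62187155] 15.4
```

View pics/p5.png

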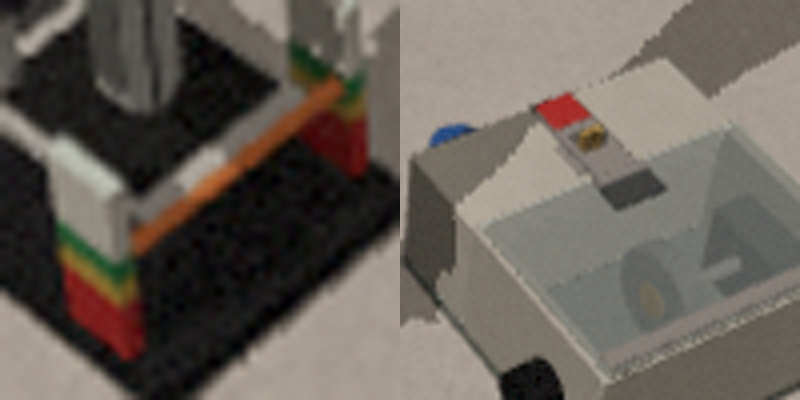

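The hasp lies flat, with the red end at (565,108) and the staple through the slot at (592,138). The bar ends, at (138,240) and (338,88), line up with the green, clear of yellow and red. I'm handing in.

```bash
python3 -c "
from h import *
r.close_job(); print(r.read_time())"
```

```text
the job is handed in; nothing more can be done
the job is handed in; nothing more can be done
```

I shut the hasp first, then pressed the treadle into the green, and handed the job in at about 15.4 s with the fingertips still holding it down. `close_job` gives no verdict.

- **Hasp:** I swung it down with the closed fingertips. They stopped on about 11 N at 132.9 mm, against the 133 mm expected for a shut hasp. The last picture, after the arm had left, shows it flat with the staple standing through its slot.
- **Treadle:** The last picture shows the orange bar in the green on both uprights, away from yellow and red. I only ever lowered it in steps, so it never came near red.
- **Treadle angle:** By fingertip height and the pictures I put it at about 0.21–0.225, the middle of the green. The last vertical force was about 5.8 N against the 6.5 N given for mid-green, so the angle may be slightly low (about 0.20). That is still inside the band.
- **Bystanders:** I touched none of them on purpose, and those visible in the last pictures looked unmoved. I did not check each one separately.

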